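# Set the hold-down screw of a feed guide to a light drag

### The arm

A 6-joint arm with a two-finger parallel gripper is mounted at the origin on the work surface. World frame = base frame: x ahead of the robot, y to its left, z up, the work surface at z = 0. Lengths are in m, angles in rad, forces in N, time in s.
With the tool pointing down it reaches from about 0.15 to 0.775 m from the base axis. Payload 6.1 kg.
Tool frame: the origin (TCP) lies at the very end of the fingers, on their centre line; the grasp point (between the pads) lies 19 mm behind it; z points along the fingers, y is the line along which they close (so a half turn about z gives the same grasp; the last joint's range is limited). The gripper opens to 85 mm and grips with 20 to 120 N. Pads are 22 mm wide; open, the fingers measure 114 mm over their backs; the gripper's body (76 mm by 85 mm) begins 54 mm behind the grasp point. The pads swing forward as they close: fully open they stand 13 mm farther back than shut.
Start: joints at [-1.25, 0.126, -0.04, 1.405, 0, 1.571], TCP at [0.166, -0.498, 0.231] pointing down, gripper open.
Joint ranges: [-2.72, 2.72], [-0.95, 1.95], [-1.27, 1.35], [-1.78, 2.02], [-1.46, 1.47], [-3.14, 3.14]. Speed limits (rad/s): [2.39, 2.39, 3.01, 3.14, 3.14, 3.14].

### API

Orientations are given as a unit quaternion [x, y, z, w].
In Python, from workcell import arm gives the robot as it stands.
- The arm moves only by the tool carry_out, never from a script. Its arguments are lists of equal length, an entry for each row: "travel": the shift along the world's x, y, z normalised to -1 to 1, where 1 is 80 cm, a list of three; "spin": the turn about the world's z normalised to -1 to 1, where 1 is 2 rad. In form: {"travel": [[dx, dy, dz], ...], "spin": [spin, ...]}. A call has 1 to 20 rows; each row is the pose to reach, as a shift and turn from the pose commanded when the call began; what a row does not reach only later rows make up. A row lasts 1/12 s, in which the tool goes at most 41.7 mm and 7.16 degrees, less where a joint would pass 70% of its speed; a pose out of reach is approached as far as the arm can. A call with a number of a shift or a turn outside -1 to 1 is refused whole. A call with a gripper value outside its range is refused whole. "hand" is the opening, from -1 (shut) to 1 (fully open), so that 0 is half open, set as the call begins (left out, the last holds). The fingers move at their own pace and stop on an object; "squeeze" is the grip in N (left out, the last holds). Time passes only in rows, so rows that repeat a pose let the fingers close. It gives the time, the measured TCP pose, the force, the opening and the grip force at its end, in the units of the state.
- arm.observe(): the state, without advancing time (a new reading comes with each control period).
- arm.read_camera(name): name is "side" or "top" or "wrist"; returns a dict with "frame" (480x640x3 uint8, blue, green, red), "K" (3x3 intrinsics, pixels), "dist" ([k1, k2, p1, p2, k3] as OpenCV has them; the pictures are not rectified), "pose" (4x4, takes a point from camera to world coordinates); the wrist camera has in their place "hand_eye" (4x4, takes a point from camera to tool coordinates, whose origin is the TCP and whose axes are the flange's). Camera axes: x right, y down, z forward; pixel columns grow to the right and rows downward; lengths in m; the calibration is good to about 2 mm. A picture is of the moment at which its call begins: read the wrist's pose just before it. There is no depth.
- arm.hand_in(): hands the job in; it is judged then, once.
The state is a dict: "time_s": time; "joints": joint angles; "qvel": joint speeds; "tau": joint torques, N m; "eef_pos": TCP position; "eef_rot": TCP orientation; "ft_force": force on the tool from outside, world axes, zero at the start; "wrist_torque": the same for the moment, N m; "opening": finger opening in m; "gripper_force": force on a finger pad.
Only numpy, scipy, OpenCV 4.12 (cv2) and the standard library are available. Lean on these libraries where they do the work, as an engineer would, in place of code of your own. Each camera call takes 0.05 s, during which the arm holds its last target. There are 200 camera calls.

### The job

Take the red T-key from its holder, seat it in the square socket of the brass screw on the green bridge and turn the screw down (clockwise) by feel until the orange sprung pad presses lightly on the setting block, a light but definite drag (about 8 N, never as much as 20 N). Leave the key standing in the screw, take the block by its blue tongue and draw it about 25 mm out of the bridge, tongue first, to feel it drag beneath the pad, then let go with the block still held lightly under the pad. Turn the screw only with the key and leave the other things on the bench alone.

Things in the scene. Friction and masses are not known exactly. Their poses are not given: they have to be found in the camera images.
- bridge: Fixed feed guide: steel base plate 300 x 150 x 8 mm on the bench, x from -205 to +95 mm; green bridge over it: posts 28 x 22 mm centred at y = +-62 mm, cross beam 150 mm along y, 32 mm in x, underside 85, top 105 mm over the bench. Origin on the bench below the screw's axis. x runs along the guide, the block's tongue points to -x.
- screw: Brass screw head 32 x 32 x 20 mm tall on a vertical spindle through the beam. Origin: centre of its top face, at first 146 mm over the bench; x, y along its sides. Clockwise from above lowers it 7 mm per rad (from the start 2.6 rad down, 1 rad up). It turns stiffly (0.18 N m) and stays where left. It carries stem and pad. Pad force wanted on the block: 4 to 12 N; 20 N spoils it.
- socket (a point): Floor centre of the screw's square socket: 14 mm below the head's top face, 13.5 mm across, sides parallel to the head's (at the start also to the bridge), mouth chamfered 1.5 mm.
- beam (a point): Centre of the green beam's top, fixed. Some 55 to 65 mm below hangs the orange pad, 24 mm across, 7 mm thick, turning with the screw. Its stem's length differs each time and is not measured: at the start it hangs 2 to 12 mm clear of the block. It is sprung, 5 N per mm, yielding once it touches (8 N: 1.6 mm, 0.23 rad after touch). Each N of pressing adds about 8 N mm to the turning torque.
- block: Loose setting block, about 0.35 kg, lying on the base plate beneath the pad. Aluminium body 150 x 40 x 20 mm tall, origin at the centre of its underside (8 mm over the bench), x along its length away from the tongue. At the start the pad is above it about 15 mm to the +x side of the origin. With 8 N on it, it takes about 8 to 14 N to draw.
- tongue (a point): Middle of the block's blue tongue, at bench height + 25 mm, 100 mm to -x from the block's origin. The tongue is 50 mm long (block x) x 16 mm wide x 34 mm tall, standing on the base plate: grip it across its 16 mm, from above.
- key: Loose T-key (driver), 0.14 kg, upright in its holder: square bit 12 x 12 x 16 mm long, its last 4 mm 9 mm square; shank 14 mm thick; red T-bar 64 x 16 x 16 mm, middle at z = 78 mm. Origin: end of the bit (at first 16 mm over the bench); z up, x along the T-bar and square with the bit. Fits the socket in all four quarter turns, 0.13 rad of play; stands there by itself, 14 mm deep.
- key_holder: Fixed wooden block 60 x 60 x 30 mm tall with the square hole (14 mm deep) in which the key stands at the start, T-bar along the holder's x. Origin: centre of its underside.
- punch: Bystander: round punch with black top, 20 mm thick, 90 mm tall, standing in a grey holder block; origin at its lower end. To be left alone.
- hammer: Bystander: hammer lying on the bench.
- wrench: Bystander: wrench lying on the bench.
- can: Bystander: yellow can 66 mm across, 130 mm tall.
- tape: Bystander: yellow tape roll 90 mm across, 25 mm tall.
- angle: Bystander: piece of steel angle 160 mm long, 40 mm tall.
- collar: Bystander: dark steel collar 44 mm across, 16 mm tall.
Mind the look-alikes: they are no part of the job. What is shaped like the block but turquoise is not meant.

How it is judged:
By the outcome, as a careful person would: the job done as asked, in the order asked, and still so for the second after the job is handed in, with the robot touching nothing.
It also fails if it takes over 72 s, if anything falls off the work surface, if the arm or the gripper's body presses on something with over 40 N, if the wrist force passes 120 N, or if a joint passes its speed limit or range.

## Working session

There is one attempt and no reset: what is moved stays moved. The work goes in short steps, Python scripts to look and compute and a tool call to move; the robot and the scene stay as the last step left them, time stands still between calls to the robot, and variables do not carry over. Pictures are saved under pics/ and viewed, at most 10 in all, crops included, and the job is handed in when it is done.

Besides the shell and the picture viewer there is one more tool, called after ">>>" as name(argument=value, ...), one argument or row to a line, values as JSON. carry_out: Moves the arm, as the interface text tells. Its arguments: {"type":"object","properties":{"travel":{"type":"array","items":{"type":"array","items":{"type":"number"}}},"spin":{"type":"array","items":{"type":"number"}},"hand":{"type":"number"},"squeeze":{"type":"number"}},"required":["travel","spin"]}

```bash
mkdir -p pics; ls
python3 - <<'E'
from workcell import arm
import cv2,pickle
s=arm.observe();print(s)
d={}
for n in("top","side","wrist"):
    c=arm.read_camera(n);d[n]=c;cv2.imwrite(f"pics/{n}0.png",c["frame"]);print(n,c["K"].tolist(),c["dist"],c.get("pose",c.get("hand_eye")))
pickle.dump((s,d),open("d0.pkl","wb"))
E
```

```text
pics
{'time_s': 0.0, 'joints': array([-1.24996527e+00,  1.26382381e-01, -4.05721312e-02,  1.40537595e+00,
       -1.34859883e-06,  1.57076644e+00]), 'qvel': array([ 1.52396876e-03,  6.23879217e-04,  2.11295660e-03,  1.07493225e-03,
        4.37749568e-04, -1.38861643e-05]), 'tau': array([ 4.59684918e-03, -4.35924911e+01,  3.52916551e+01,  1.75416208e-02,
        2.25864201e-04, -5.88135492e-06]), 'eef_pos': array([ 0.16544085, -0.49784925,  0.23054363]), 'eef_rot': array([ 9.87158320e-01,  1.59743118e-01, -1.23176530e-04, -7.57111558e-04]), 'ft_force': array([-0.94737178,  0.29916916, -0.52104805]), 'wrist_torque': array([-0.02350048, -0.0032401 ,  0.02818937]), 'gripper_force': 0.0, 'opening': 0.08540354418957455}
top [[536.7647378598517, 0.0, 317.12572959224457], [0.0, 536.7647378598517, 237.64832579069142], [0.0, 0.0, 1.0]] [0.05331333 0.         0.         0.         0.        ] [[ 0.01887112 -0.99583051  0.08924956  0.29272872]
 [-0.99982031 -0.01863557  0.00347181 -0.01828714]
 [-0.00179412 -0.08929904 -0.99600324  1.46343031]
 [ 0.          0.          0.          1.        ]]
side [[620.181839609524, 0.0, 316.9296475572673], [0.0, 620.181839609524, 251.28233725318245], [0.0, 0.0, 1.0]] [0.01106956 0.         0.         0.         0.        ] [[ 0.85186455 -0.34225736  0.39646776 -0.25833583]
 [-0.5236438  -0.57262355  0.63079271 -1.10371929]
 [ 0.01113333 -0.74495783 -0.66701865  1.27693911]
 [ 0.          0.          0.          1.        ]]
wrist [[384.3581678612519, 0.0, 312.1508002141725], [0.0, 384.3581678612519, 245.17517359294732], [0.0, 0.0, 1.0]] [-0.0044696  0.         0.         0.         0.       ] [[-9.77394903e-04 -9.58575316e-01 -2.84837512e-01  7.23206160e-02]
 [ 9.99999471e-01 -1.02854681e-03  3.00002507e-05 -6.97606711e-04]
 [-3.21726214e-04 -2.84837332e-01  9.58575814e-01 -1.42764800e-01]
 [ 0.00000000e+00  0.00000000e+00  0.00000000e+00  1.00000000e+00]]
```

View pics/top0.png

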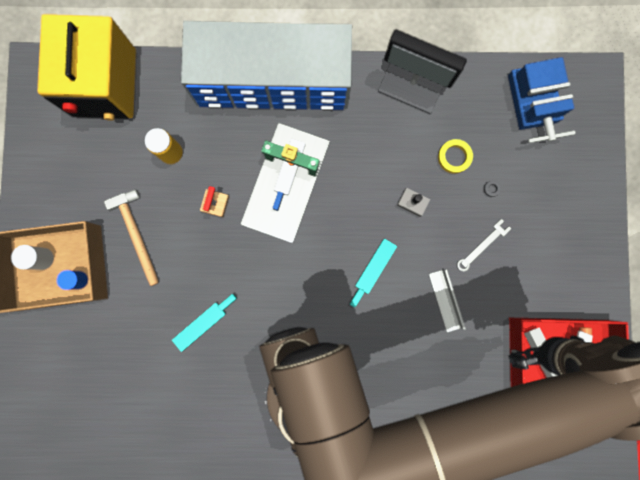

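View pics/side0.png

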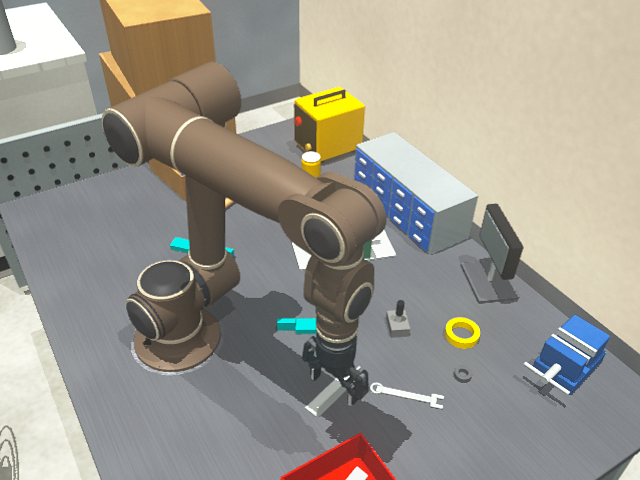

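The top view shows the robot at the bottom, with +x up and +y to the left. Candidates:
- **Key:** red T at (209,198) in the wooden holder at (214,204). The punch at (416,200) is a different thing.
- **Block:** silver with a blue tongue at (278,200), under the green bridge at (290,155). The turquoise look-alikes are at (375,270) and (205,322).

I choose the red key and the silver block, and check both in a close crop.

```bash
python3 - <<'E'
import cv2
im=cv2.imread("pics/top0.png")[115:250,180:345]
cv2.imwrite("pics/crop0.png",cv2.resize(im,None,fx=4.4,fy=4.4,interpolation=cv2.INTER_CUBIC))
E
cat > h.py <<'E'
import numpy as np,cv2
from scipy.spatial.transform import Rotation as R
def wristpose(s,c):
    T=np.eye(4);T[:3,:3]=R.from_quat(s["eef_rot"]).as_matrix();T[:3,3]=s["eef_pos"];return T@c["hand_eye"]
def ray(c,T,px,z):
    u=cv2.undistortPoints(np.array([[px]],float),c["K"],np.array(c["dist"]))[0,0]
    d=T[:3,:3]@[u[0],u[1],1];o=T[:3,3];return o+d*(z-o[2])/d[2]
def proj(c,T,P):
    Ti=np.linalg.inv(T);return cv2.projectPoints(np.array(P,float).reshape(-1,1,3),cv2.Rodrigues(Ti[:3,:3])[0],Ti[:3,3],c["K"],np.array(c["dist"]))[0][:,0]
E
```

```text
(no output)
```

View pics/crop0.png

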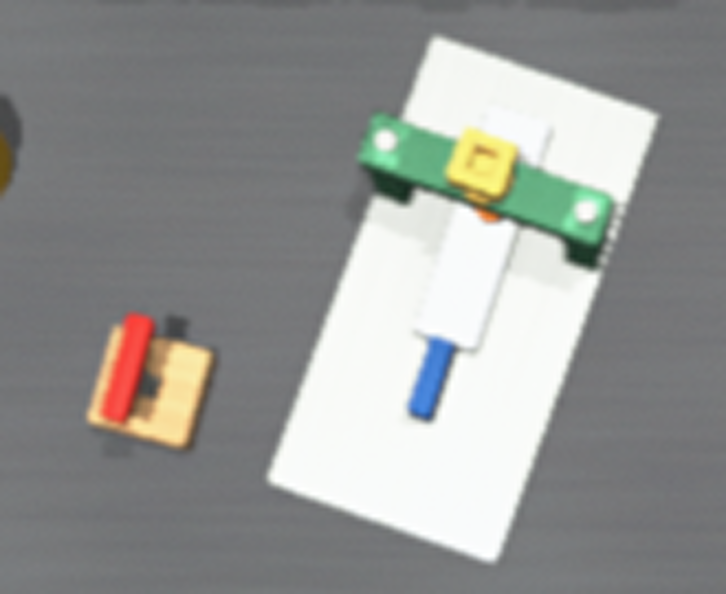

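The crop confirms both choices: red T-bar centred at (128,367), plate corners at (433,37), (658,115), (495,562) and (268,482), brass head at (482,163), and tongue at (432,378).

Run:
```python
import pickle
from h import *
s,d=pickle.load(open("d0.pkl","rb"));c=d["top"];T=c["pose"]
f=lambda x,y,z:ray(c,T,((x+.5)/4.4-.5+180,(y+.5)/4.4-.5+115),z)
P=[f(*p,.008) for p in[(433,37),(658,115),(495,562),(268,482)]]
ax=((P[0]+P[1])-(P[2]+P[3]))[:2];yaw=np.arctan2(ax[1],ax[0]);u=np.array([np.cos(yaw),np.sin(yaw)])
cen=np.mean(P,0)[:2];print("plate",P,"yaw",yaw,"origin",cen+u*.055)
print("screw top",f(482,163,.146))
a,b=f(140,318,.102),f(116,418,.102);print("key",f(128,367,.102),"yaw",np.arctan2(*(a-b)[[1,0]]),np.linalg.norm(a-b))
h=[f(*p,.03) for p in[(214,350),(186,447),(90,420)]];print("holder ctr",(h[0]+h[2])/2,"yaw",np.arctan2(*(h[0]-h[1])[[1,0]]))
a,b=f(441,340,.042),f(422,417,.042);print("tongue",(a+b)/2,np.arctan2(*(a-b)[[1,0]]))
print(proj(d["side"],d["side"]["pose"],[0.5,.16,.1]))
```

```text
plate [array([0.73965055, 0.10102666, 0.008     ]), array([ 0.69243743, -0.04137454,  0.008     ]), array([0.40906011, 0.05456879, 0.008     ]), array([0.45615397, 0.19627908, 0.008     ])] yaw -0.3252991750305606 origin [0.62644105 0.06004742]
screw top [0.62497481 0.060181   0.146     ]
key [0.51128973 0.26568606 0.102     ] yaw -0.19781579245312972 0.060146253592859814
holder ctr [0.51205704 0.26560804 0.03      ] yaw -0.24575624085844217
tongue [0.51751448 0.09399721 0.042     ] -0.2149918364054949
[[307.4289289  216.23054723]]
```

>>> carry_out(
  travel=[
    [0.43, 0.95, 0.06],
    [0.43, 0.95, 0.06],
    [0.43, 0.95, 0.06],
    [0.43, 0.95, 0.06],
    [0.43, 0.95, 0.06],
    [0.43, 0.95, 0.06],
    [0.43, 0.95, 0.06],
    [0.43, 0.95, 0.06],
    [0.43, 0.95, 0.06],
    [0.43, 0.95, 0.06],
    [0.43, 0.95, 0.06],
    [0.43, 0.95, 0.06],
    [0.43, 0.95, 0.06],
    [0.43, 0.95, 0.06],
    [0.43, 0.95, 0.06],
    [0.43, 0.95, 0.06],
    [0.43, 0.95, 0.06],
    [0.43, 0.95, 0.06],
    [0.43, 0.95, 0.06],
    [0.43, 0.95, 0.06],
  ],
  spin=[1, 1, 1, 1, 1, 1, 1, 1, 1, 1, 1, 1, 1, 1, 1, 1, 1, 1, 1, 1],
)

```text
time_s: 1.82
eef_pos: [0.5088, 0.2619, 0.2789]
eef_rot: [0.399, 0.917, -0.0, -0.0]
ft_force: [0.6, -0.6, 0.5]
opening: 0.0851
gripper_force: 0.0
```

>>> carry_out(
  travel=[
    [0, 0, -0.03],
    [0, 0, -0.03],
    [0, 0, -0.03],
    [0, 0, -0.03],
    [0, 0, -0.03],
    [0, 0, -0.03],
    [0, 0, -0.03],
    [0, 0, -0.03],
  ],
  spin=[0.3, 0.3, 0.3, 0.3, 0.3, 0.3, 0.3, 0.3],
)

```text
time_s: 2.48
eef_pos: [0.5086, 0.2597, 0.255]
eef_rot: [0.111, 0.994, -0.0, -0.0]
ft_force: [0.3, -1.6, 0.1]
opening: 0.085
gripper_force: 0.0
```

Run:
```python
from workcell import arm
import cv2,pickle
s=arm.observe();c=arm.read_camera("wrist");t=arm.read_camera("top")
cv2.imwrite("pics/w1.png",c["frame"]);pickle.dump((s,c,t),open("d1.pkl","wb"))
print(s)
```

```text
{'time_s': 2.4833, 'joints': array([ 4.72131444e-01,  2.16740357e-01,  1.21168938e-01,  1.47546980e+00,
       -1.43999540e-05,  6.95490155e-01]), 'qvel': array([-0.00052227, -0.0024854 ,  0.00132166, -0.00035405, -0.00072813,
       -0.00858012]), 'tau': array([ 3.83223023e-02, -4.92468739e+01,  3.51640320e+01,  1.25919061e-03,
        1.08404125e-03, -2.92545583e-04]), 'eef_pos': array([0.50855922, 0.2596911 , 0.25503753]), 'eef_rot': array([ 1.11447350e-01,  9.93770332e-01, -7.35007910e-05, -9.81966675e-05]), 'ft_force': array([ 0.29679837, -1.5632057 ,  0.12491168]), 'wrist_torque': array([ 0.0209663 ,  0.00422091, -0.05310271]), 'gripper_force': 0.0, 'opening': 0.08500299286894869}
```

View pics/w1.png

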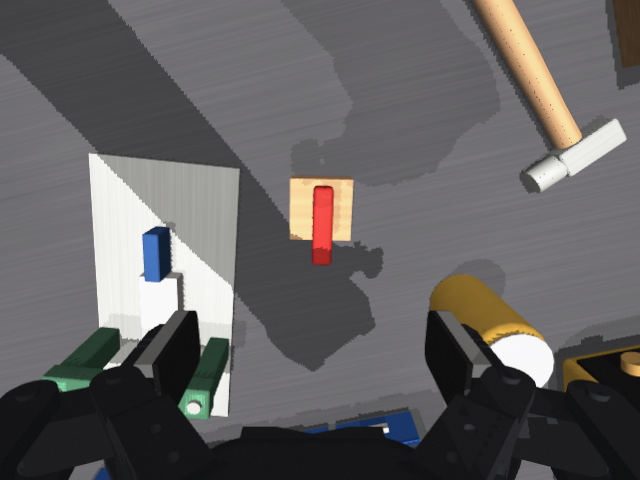

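The wrist view shows the red T-bar from (323,187) to (321,249), with its darker end face down to 264. The holder spans (290,178) to (353,240), and the can is to the right at about (520,355).

Run:
```python
import pickle
from h import *
s,c,t=pickle.load(open("d1.pkl","rb"));T=wristpose(s,c)
im=c["frame"].astype(int);b,g,r=im[...,0],im[...,1],im[...,2]
m=(r>100)&(g<90)&(b<90);m[:170]=0;m[280:]=0;m[:,:280]=0;m[:,370:]=0
for y in range(184,268,6):
    x=np.where(m[y])[0]
    if len(x):print(y,x.min(),x.max(),im[y,int(x.mean())])
f=lambda p,z:ray(c,T,p,z)
for a,b_ in(((323,186.5),(321.7,248.5)),):
    A,B=f(a,.102),f(b_,.102);print((A+B)/2,np.arctan2(*(A-B)[[1,0]]),np.linalg.norm(A-B))
H=[f(p,.03) for p in((290,178),(353.5,180),(352,240.5),(289,239.5))];print("holder",np.mean(H,0),np.arctan2(*(H[0]-H[3])[[1,0]]))
print("can",f((520,355),.13)); print("tool x yaw",2*np.arctan2(s["eef_rot"][1],s["eef_rot"][0]))
A,B=f((158,230),.042),f((153,280),.042)
P=[f(p,.008) for p in((90,154),(240,168.5),)];print("plate edge",P,np.arctan2(*(P[0]-P[1])[[1,0]]))
```

```text
190 314 332 [ 60  65 231]
196 313 332 [ 72  77 242]
202 313 332 [ 66  73 238]
208 313 332 [ 74  80 246]
214 313 332 [ 73  79 246]
220 313 331 [ 73  78 246]
226 313 331 [ 72  77 246]
232 313 331 [ 71  76 246]
238 289 331 [ 70  75 246]
244 312 331 [ 68  74 246]
250 312 331 [ 39  42 167]
256 312 330 [ 37  40 166]
262 312 330 [ 37  40 164]
[0.50348181 0.26942226 0.102     ] 2.9042972556334385 0.049834149291586624
holder [0.51153708 0.26830573 0.03      ] 2.8844563552605926
can [0.64088964 0.39959257 0.13      ]
tool x yaw 2.9182339436757787
plate edge [array([0.40982294, 0.05694421, 0.008     ]), array([0.45660291, 0.1979329 , 0.008     ])] -1.8911657550061716
```

Run:
```python
import pickle
from h import *
s,c,t=pickle.load(open("d1.pkl","rb"));T=wristpose(s,c)
A,B=ray(c,T,(323,186),.102),ray(c,T,(321,265),.102);k=(A+B)/2
print(k,np.arctan2(*(A-B)[[1,0]]),np.linalg.norm(A-B), (k-s["eef_pos"])/.8)
```

```text
[0.5101059  0.26766769 0.102     ] 2.8999367138428336 0.06430307216918817 [ 0.00193334  0.00997073 -0.19129691]
```

>>> carry_out(
  travel=[
    [0.0025, 0.0098, 0],
    [0.0025, 0.0098, 0],
    [0.0025, 0.0098, -0.22],
    [0.0025, 0.0098, -0.22],
    [0.0025, 0.0098, -0.22],
    [0.0025, 0.0098, -0.22],
    [0.0025, 0.0098, -0.22],
    [0.0025, 0.0098, -0.22],
    [0.0025, 0.0098, -0.22],
    [0.0025, 0.0098, -0.22],
    [0.0025, 0.0098, -0.22],
  ],
  spin=[-0.012, -0.012, -0.012, -0.012, -0.012, -0.012, -0.012, -0.012, -0.012, -0.012, -0.012],
  hand=-0.06,
)

```text
time_s: 3.5
eef_pos: [0.5125, 0.2685, 0.0823]
eef_rot: [0.122, 0.993, 0.001, 0.002]
ft_force: [0.6, 0.3, -0.2]
opening: 0.0403
gripper_force: 0.0
```

Run:
```python
from workcell import arm
import cv2,pickle
s=arm.observe();c=arm.read_camera("wrist")
cv2.imwrite("pics/w2.png",c["frame"]);pickle.dump((s,c),open("d2.pkl","wb"))
print(s["eef_pos"],s["opening"],s["ft_force"])
```

```text
[0.51246833 0.26849643 0.08234188] 0.04025999228607263 [ 0.55964628  0.27404997 -0.16774361]
```

View pics/w2.png

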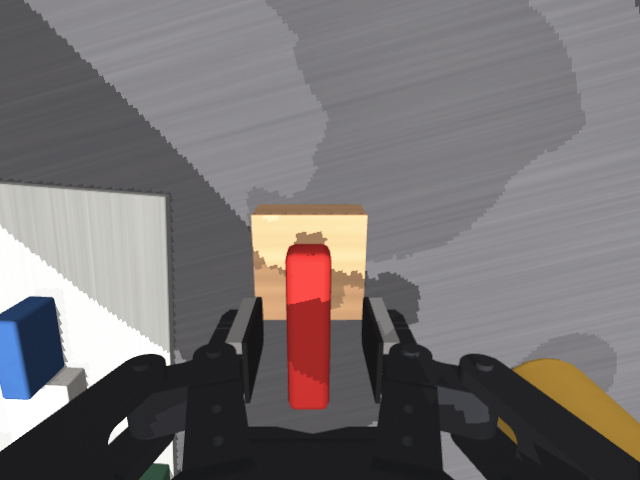

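The bar is centred between the open pads: bar at x 288–330, pads at 262 and 363. I'll grip it and lift.

>>> carry_out(
  travel=[
    [0, 0, -0.006],
    [0, 0, -0.006],
    [0, 0, -0.006],
    [0, 0, -0.006],
    [0, 0, -0.006],
    [0, 0, -0.006],
    [0, 0, -0.006],
    [0, 0, -0.006],
  ],
  spin=[0, 0, 0, 0, 0, 0, 0, 0],
  hand=-1,
  squeeze=70,
)

```text
time_s: 4.22
eef_pos: [0.5109, 0.2677, 0.0749]
eef_rot: [0.122, 0.993, 0.0, 0.0]
ft_force: [-0.7, -1.2, 5.2]
opening: 0.0142
gripper_force: 68.8
```

Run:
```python
from workcell import arm
from h import *
import pickle
s=arm.observe();c=arm.read_camera("wrist");T=wristpose(s,c)
cv2.imwrite("pics/w3.png",c["frame"]);pickle.dump((s,c),open("d3.pkl","wb"))
print(s["eef_pos"],s["opening"],s["ft_force"],s["gripper_force"],s["wrist_torque"],s["joints"],2*np.arctan2(s["eef_rot"][1],s["eef_rot"][0]),s["eef_rot"])
im=c["frame"].astype(int);m=((im[...,2]>100)&(im[...,1]<90)&(im[...,0]<90)).astype(np.uint8)
n,l,st,ce=cv2.connectedComponentsWithStats(m);i=1+st[1:,4].argmax();print(st[i],ce[i])
M=l==i
ys=[y for y in range(st[i][1],st[i][1]+st[i][3],6)]
mid=[(np.where(M[y])[0].mean(),y) for y in ys];print(np.round(mid,1).tolist())
x,y,w,h=st[i][:4]
A,B=ray(c,T,mid[1],.102),ray(c,T,mid[-2],.102)
print("dir",np.arctan2(*(A-B)[[1,0]]))
for v in(y,y+h):print(ray(c,T,(ce[i][0],v),.102))
```

```text
[0.51088844 0.26766753 0.07487157] 0.014227711122785196 [-0.70470733 -1.15196316  5.18289706] 68.8299286365509 [-0.14224641  0.07623806 -0.0085594 ] [ 4.82660169e-01  2.65239517e-01 -2.14773647e-01  1.08994255e+00
 -1.08909412e-04  7.27464955e-01] 2.89678782179507 [1.22096988e-01 9.92518083e-01 1.94289497e-04 3.76663518e-04]
[ 288  253   49  174 7611] [312.21284982 337.75916437]
[[312.0, 253.0], [312.0, 259.0], [312.0, 265.0], [312.0, 271.0], [312.5, 277.0], [312.5, 283.0], [312.5, 289.0], [312.5, 295.0], [312.0, 301.0], [312.5, 307.0], [312.0, 313.0], [312.0, 319.0], [312.0, 325.0], [312.0, 331.0], [312.0, 337.0], [312.0, 343.0], [312.5, 349.0], [312.5, 355.0], [312.5, 361.0], [312.5, 367.0], [312.5, 373.0], [312.5, 379.0], [312.0, 385.0], [312.0, 391.0], [312.0, 397.0], [312.0, 403.0], [312.0, 409.0], [312.0, 415.0], [312.0, 421.0]]
dir 2.8956970179175534
[0.47589645 0.27682742 0.102     ]
[0.54077676 0.26055514 0.102     ]
```

>>> carry_out(
  travel=[
    [0, 0, 0.1],
    [0, 0, 0.206],
    [0, 0, 0.206],
    [0, 0, 0.206],
    [0, 0, 0.206],
    [0.179, -0.271, 0.206],
    [0.179, -0.271, 0.206],
    [0.179, -0.271, 0.206],
    [0.179, -0.271, 0.206],
    [0.179, -0.271, 0.206],
    [0.179, -0.271, 0.206],
    [0.179, -0.271, 0.206],
    [0.179, -0.271, 0.206],
    [0.179, -0.271, 0.206],
    [0.179, -0.271, 0.206],
    [0.179, -0.271, 0.206],
    [0.179, -0.271, 0.206],
    [0.179, -0.271, 0.206],
    [0.179, -0.271, 0.206],
    [0.179, -0.271, 0.206],
  ],
  spin=[0, 0, 0, 0, 0, -0.04, -0.04, -0.04, -0.04, -0.04, -0.04, -0.04, -0.04, -0.04, -0.04, -0.04, -0.04, -0.04, -0.04, -0.04],
)

```text
time_s: 5.93
eef_pos: [0.6536, 0.0513, 0.2394]
eef_rot: [0.161, 0.987, 0.0, 0.0]
ft_force: [-0.4, 0.0, -2.1]
opening: 0.0145
gripper_force: 70.0
```

Run:
```python
from workcell import arm
from h import *
import pickle
s=arm.observe();c=arm.read_camera("wrist")
cv2.imwrite("pics/w4.png",c["frame"]);pickle.dump((s,c),open("d4.pkl","wb"))
print(s["eef_pos"],s["opening"],s["ft_force"],s["gripper_force"],s["joints"],2*np.arctan2(s["eef_rot"][1],s["eef_rot"][0]))
```

```text
[0.65360694 0.05131385 0.23943073] 0.014460609506027037 [-0.44198626  0.04099597 -2.09284115] 69.97155547142029 [7.83443367e-02 3.85180974e-01 3.13435499e-01 1.49870066e+00
 8.18997105e-06 4.02367306e-01] 2.817569686153335
```

View pics/w4.png

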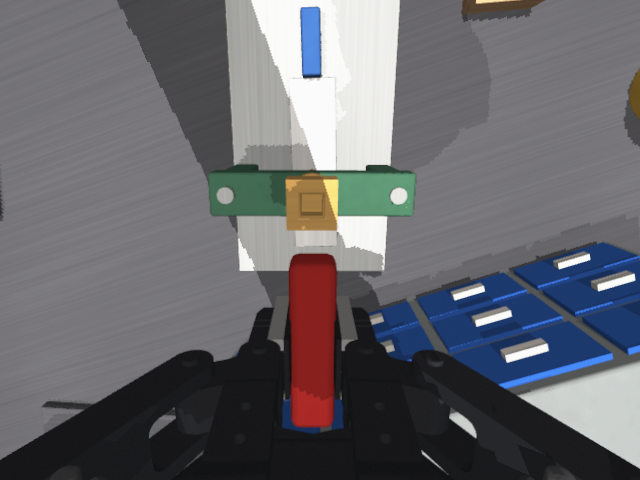

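The key is held upright. The brass head spans (287,177) to (338,230) with the socket at about (312,204). The beam lies horizontal in the image, so the yaw is aligned. The tongue is near (311,42).

Run:
```python
from h import *
import pickle
s,c=pickle.load(open("d4.pkl","rb"));T=wristpose(s,c)
im=c["frame"].astype(int)
print(im[204,280:346:1,:].sum(1).tolist());print(im[172:236,312].sum(1).tolist())
f=lambda p,z:ray(c,T,p,z)
H=[f(p,.146) for p in((286.5,177),(338,177),(338.5,230),(286.5,230.5))];print(np.mean(H,0),np.linalg.norm(H[0]-H[1]),np.linalg.norm(H[1]-H[2]))
a,b=f((225,196),.105),f((399,196),.105);print("beam bolts mid",(a+b)/2,np.arctan2(*(a-b)[[1,0]])-np.pi/2-np.pi)
sp=np.mean(H,0);k=s["eef_pos"]+np.array([-.001,0,0]);print("shift/0.8",(sp-k)/.8)
g=(im[...,0]>100)&(im[...,2]<110)&(im[...,0]-im[...,2]>60);g[90:]=0;g[:,:290]=0;g[:,335:]=0
ys,xs=np.where(g);print("tongue",xs.min(),xs.max(),ys.min(),ys.max())
cv2.imwrite("pics/c4.png",cv2.resize(c["frame"][0:240,200:430],None,fx=2.5,fy=2.5))
```

```text
[229, 253, 235, 198, 196, 231, 305, 356, 355, 356, 354, 356, 353, 355, 354, 355, 353, 354, 339, 308, 281, 282, 349, 349, 350, 349, 349, 348, 350, 348, 351, 349, 350, 350, 351, 350, 351, 350, 350, 351, 350, 325, 286, 309, 307, 335, 357, 359, 356, 359, 457, 588, 615, 614, 613, 614, 614, 574, 358, 358, 359, 360, 363, 362, 364, 365]
[187, 290, 355, 329, 256, 235, 239, 281, 358, 358, 358, 352, 352, 355, 355, 354, 351, 348, 347, 343, 314, 276, 319, 354, 353, 352, 354, 353, 348, 345, 344, 345, 350, 351, 348, 345, 349, 358, 360, 329, 242, 238, 235, 268, 324, 329, 331, 347, 343, 344, 347, 351, 353, 349, 348, 350, 357, 379, 486, 597, 596, 597, 595, 597]
[0.62593035 0.06114275 0.146     ] 0.031369259128372885 0.0333147901709952
beam bolts mid [0.62740619 0.06039347 0.105     ] -6.608216672204522
shift/0.8 [-0.03334574  0.01228612 -0.11678841]
tongue 301 320 7 75
```

>>> carry_out(
  travel=[
    [-0.033, 0.0116, 0],
    [-0.033, 0.0116, 0],
    [-0.033, 0.0116, 0],
    [-0.033, 0.0116, 0],
    [-0.033, 0.0116, -0.02],
    [-0.033, 0.0116, -0.034],
    [-0.033, 0.0116, -0.034],
    [-0.033, 0.0116, -0.034],
    [-0.033, 0.0116, -0.034],
  ],
  spin=[0, 0, 0, 0, 0, 0, 0, 0, 0],
)

```text
time_s: 6.73
eef_pos: [0.628, 0.0599, 0.2126]
eef_rot: [0.162, 0.987, 0.0, 0.0]
ft_force: [-0.7, 0.5, -1.5]
opening: 0.0144
gripper_force: 70.0
```

>>> carry_out(
  travel=[
    [0, 0, -0.004],
    [0, 0, -0.008],
    [0, 0, -0.01],
    [0, 0, -0.012],
    [0, 0, -0.012],
    [0, 0, -0.012],
  ],
  spin=[0, 0, 0, 0, 0, 0],
)

```text
time_s: 7.23
eef_pos: [0.6273, 0.0601, 0.2023]
eef_rot: [0.162, 0.987, -0.0, -0.0]
ft_force: [-0.4, 0.4, -1.2]
opening: 0.0144
gripper_force: 70.0
```

>>> carry_out(
  travel=[
    [0, 0, -0.003],
    [0, 0, -0.006],
    [0, 0, -0.009],
    [0, 0, -0.011],
    [0, 0, -0.012],
    [0, 0, -0.012],
  ],
  spin=[0, 0, 0, 0, 0, 0],
)

```text
time_s: 7.73
eef_pos: [0.6283, 0.06, 0.1991]
eef_rot: [0.162, 0.987, 0.001, 0.004]
ft_force: [-6.9, -1.0, 27.0]
opening: 0.0151
gripper_force: 74.1
```

Run:
```python
from workcell import arm
s=arm.observe();print(s["eef_pos"],s["ft_force"],s["wrist_torque"],s["joints"])
```

```text
[0.62833283 0.05996544 0.19910786] [-6.86167479 -0.96594195 26.96691742] [-0.31560745  1.7305767  -0.02369508] [ 9.53369284e-02  3.24071775e-01  1.39564386e-01  1.37784821e+00
 -4.04349563e-04  4.20330634e-01]
```

>>> carry_out(
  travel=[
    [0, 0, 0.008],
    [-0.0018, 0, 0.008],
    [-0.0018, 0, 0.006],
    [-0.0018, 0, 0.003],
    [-0.0018, 0, 0.0],
    [-0.0018, 0, 0.0],
    [-0.0018, 0, 0],
  ],
  spin=[0, 0, 0, 0, 0, 0, 0],
)

```text
time_s: 8.32
eef_pos: [0.6256, 0.06, 0.1915]
eef_rot: [0.162, 0.987, -0.0, -0.001]
ft_force: [0.8, 0.0, -1.4]
opening: 0.0152
gripper_force: 70.1
```

Run:
```python
from workcell import arm
from h import *
s=arm.observe();print(s["eef_pos"],s["ft_force"],s["wrist_torque"])
c=arm.read_camera("wrist");a=arm.read_camera("side")["frame"]
cv2.imwrite("pics/c5.png",cv2.resize(c["frame"][120:340,200:430],None,fx=2.6,fy=2.6))
```

```text
[0.62563335 0.06000772 0.19152757] [ 0.81908197  0.02956058 -1.38797531] [ 0.01296075 -0.00055163 -0.02431562]
```

>>> carry_out(
  travel=[
    [0, 0, -0.0012],
    [0, 0, -0.0025],
    [0, 0, -0.0025],
  ],
  spin=[0, 0, 0],
)

```text
time_s: 8.67
eef_pos: [0.626, 0.0601, 0.1907]
eef_rot: [0.162, 0.987, 0.0, 0.0]
ft_force: [-0.3, -0.1, -1.6]
opening: 0.0149
gripper_force: 70.1
```

Run:
```python
from workcell import arm
s=arm.observe();print(s["eef_pos"],s["ft_force"],s["wrist_torque"])
```

```text
[0.6259716  0.06009382 0.19069201] [-0.26386807 -0.14818831 -1.60671272] [0.02373704 0.10768954 0.00085131]
```

>>> carry_out(
  travel=[
    [0, 0, -0.0015],
    [0, 0, -0.003],
    [0, 0, -0.003],
    [0, 0, -0.003],
  ],
  spin=[0, 0, 0, 0],
)

```text
time_s: 9.0
eef_pos: [0.6263, 0.0601, 0.1904]
eef_rot: [0.162, 0.987, 0.0, 0.001]
ft_force: [-2.8, -0.1, 7.7]
opening: 0.0146
gripper_force: 71.3
```

Run:
```python
from workcell import arm
s=arm.observe();print(s["eef_pos"],s["ft_force"],s["wrist_torque"])
```

```text
[0.62628331 0.06011639 0.19039228] [-2.83227485 -0.08448013  7.68247509] [-0.0248327   0.6255271  -0.08138176]
```

Create t.py:
```python
from workcell import arm
import numpy as np,sys
n=int(sys.argv[1]) if len(sys.argv)>1 else 5
L=[arm.observe()]
for i in range(n): arm.read_camera("wrist");L.append(arm.observe())
s=L[-1];f=lambda k:np.array([x[k] for x in L])
print("t",s["time_s"],"yaw",round(2*np.arctan2(s["eef_rot"][1],s["eef_rot"][0]),4),"p",s["eef_pos"].round(4),"F",f("ft_force").mean(0).round(1),
"Tz",f("wrist_torque")[:,2].round(3),"tau6",f("tau")[:,5].round(3),"T",f("wrist_torque").mean(0).round(3),"j6",s["joints"][5].round(3),"op",s["opening"].round(4))
```

```text
(no output)
```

>>> carry_out(
  travel=[
    [-0.0008, 0, 0.001],
    [-0.0008, 0, 0.0008],
    [-0.0008, 0, 0.0006],
    [-0.0008, 0, 0.0004],
    [-0.0008, 0, 0.0002],
    [-0.0008, 0, 0],
    [-0.0008, 0, 0],
  ],
  spin=[-0.01, -0.02, -0.03, -0.04, -0.05, -0.06, -0.07],
)

```text
time_s: 9.58
eef_pos: [0.6259, 0.0602, 0.1903]
eef_rot: [0.231, 0.973, 0.001, 0.001]
ft_force: [-1.2, 0.5, 9.4]
opening: 0.0148
gripper_force: 71.6
```

```bash
python3 t.py 4
```

```text
Traceback (most recent call last):
  File "t.py", line 8, in <module>
    "Tz",f("wrist_torque")[:,2].round(3),"tau6",f("tau")[:,5].round(3),"T",f("wrist_torque").mean(0).round(3),"j6",s["joints"][5].round(3),"op",s["opening"].round(4))
                                                                                                                                                ^^^^^^^^^^^^^^^^^^
AttributeError: 'float' object has no attribute 'round'
```

```bash
sed -i 's/s\["opening"\].round(4)/round(s["opening"],4)/' t.py; python3 t.py 3
```

```text
t 9.9333 yaw 2.6763 p [0.6259 0.0602 0.1903] F [-1.4  0.2 10. ] Tz [ 0.037  0.04   0.085 -0.002] tau6 [0.049 0.043 0.042 0.042] T [0.058 0.433 0.04 ] j6 0.561 op 0.015
```

>>> carry_out(
  travel=[
    [0, 0, 0.0003],
    [0, 0, -0.0],
    [0, 0, -0.0003],
    [0, 0, -0.0006],
    [0, 0, -0.0009],
  ],
  spin=[-0.01, -0.02, -0.03, -0.04, -0.05],
)

```text
time_s: 10.35
eef_pos: [0.6258, 0.0602, 0.1901]
eef_rot: [0.279, 0.96, 0.001, 0.002]
ft_force: [-3.2, -1.1, 12.9]
opening: 0.0146
gripper_force: 72.0
```

```bash
python3 t.py 5
```

```text
t 10.6 yaw 2.5763 p [0.6258 0.0601 0.1901] F [-3.1 -0.3 12.2] Tz [0.069 0.055 0.063 0.076 0.095 0.047] tau6 [-0.179  0.102  0.197  0.092  0.063  0.057] T [0.001 0.781 0.067] j6 0.661 op 0.0147
```

>>> carry_out(
  travel=[
    [-0.0005, 0, 0.001],
    [-0.0008, 0, 0.001],
    [-0.0008, 0, 0.0008],
    [-0.0008, 0, 0.0006],
    [-0.0008, 0, 0.0003],
  ],
  spin=[-0.01, -0.02, -0.03, -0.04, -0.05],
)

```text
time_s: 11.02
eef_pos: [0.6254, 0.0602, 0.1896]
eef_rot: [0.327, 0.945, 0.001, 0.001]
ft_force: [-1.3, 0.7, 8.4]
opening: 0.015
gripper_force: 71.3
```

```bash
python3 t.py 4
```

```text
t 11.2167 yaw 2.4764 p [0.6254 0.0602 0.1896] F [-1.1  0.4  8.1] Tz [0.097 0.122 0.094 0.081 0.118] tau6 [-0.153  0.127  0.219  0.114  0.085] T [0.094 0.263 0.103] j6 0.761 op 0.0143
```

>>> carry_out(
  travel=[
    [0, 0, -0.0002],
    [0, 0, -0.0004],
    [0, 0, -0.0006],
    [0, 0, -0.0008],
    [0, 0, -0.001],
  ],
  spin=[-0.01, -0.02, -0.03, -0.04, -0.05],
)

```text
time_s: 11.63
eef_pos: [0.6254, 0.0603, 0.1889]
eef_rot: [0.374, 0.928, 0.001, 0.001]
ft_force: [-1.8, 0.3, 8.6]
opening: 0.0149
gripper_force: 71.3
```

```bash
python3 t.py 4
```

```text
t 11.8333 yaw 2.3765 p [0.6254 0.0603 0.1889] F [-0.8  0.7  8.4] Tz [0.091 0.113 0.12  0.108 0.06 ] tau6 [-0.152  0.127  0.218  0.114  0.085] T [0.113 0.278 0.098] j6 0.861 op 0.0148
```

>>> carry_out(
  travel=[
    [0, 0, -0.0002],
    [0, 0, -0.0004],
    [0, 0, -0.0006],
    [0, 0, -0.0008],
    [0, 0, -0.001],
  ],
  spin=[-0.01, -0.02, -0.03, -0.04, -0.05],
)

```text
time_s: 12.25
eef_pos: [0.6255, 0.0603, 0.1882]
eef_rot: [0.42, 0.908, 0.001, 0.001]
ft_force: [-0.8, 0.1, 8.9]
opening: 0.0151
gripper_force: 71.3
```

```bash
python3 t.py 4
```

```text
t 12.45 yaw 2.2765 p [0.6255 0.0604 0.1882] F [-0.7  0.6  8.5] Tz [0.116 0.089 0.066 0.112 0.079] tau6 [-0.154  0.125  0.216  0.112  0.083] T [0.19  0.269 0.093] j6 0.961 op 0.0146
```

>>> carry_out(
  travel=[
    [0, 0, -0.0002],
    [0, 0, -0.0004],
    [0, 0, -0.0006],
    [0, 0, -0.0008],
    [0, 0, -0.001],
  ],
  spin=[-0.01, -0.02, -0.03, -0.04, -0.05],
)

```text
time_s: 12.87
eef_pos: [0.6255, 0.0604, 0.1875]
eef_rot: [0.464, 0.886, 0.001, 0.001]
ft_force: [-1.5, 0.7, 9.8]
opening: 0.0148
gripper_force: 71.4
```

```bash
python3 t.py 4
```

```text
t 13.0667 yaw 2.1765 p [0.6255 0.0604 0.1875] F [-1.1  1.   9.1] Tz [0.132 0.107 0.055 0.1   0.096] tau6 [-0.157  0.123  0.214  0.11   0.081] T [0.247 0.259 0.098] j6 1.061 op 0.0145
```

>>> carry_out(
  travel=[
    [0, 0, -0.0002],
    [0, 0, -0.0004],
    [0, 0, -0.0006],
    [0, 0, -0.0008],
    [0, 0, -0.001],
  ],
  spin=[-0.01, -0.02, -0.03, -0.04, -0.05],
)

```text
time_s: 13.48
eef_pos: [0.6256, 0.0605, 0.1868]
eef_rot: [0.508, 0.861, 0.001, 0.001]
ft_force: [-1.4, 0.5, 8.7]
opening: 0.0148
gripper_force: 71.5
```

```bash
python3 t.py 4
```

```text
t 13.6833 yaw 2.0766 p [0.6256 0.0605 0.1868] F [-1.   0.8  9.5] Tz [0.108 0.081 0.049 0.099 0.06 ] tau6 [-0.159  0.12   0.212  0.108  0.079] T [0.267 0.25  0.079] j6 1.161 op 0.0148
```

>>> carry_out(
  travel=[
    [0, 0, -0.0002],
    [0, 0, -0.0004],
    [0, 0, -0.0006],
    [0, 0, -0.0008],
    [0, 0, -0.001],
  ],
  spin=[-0.01, -0.02, -0.03, -0.04, -0.05],
)

```text
time_s: 14.1
eef_pos: [0.6257, 0.0606, 0.1861]
eef_rot: [0.551, 0.835, 0.002, 0.001]
ft_force: [-0.8, 1.9, 9.9]
opening: 0.0148
gripper_force: 71.5
```

```bash
python3 t.py 4
```

```text
t 14.3 yaw 1.9766 p [0.6257 0.0606 0.1861] F [-0.6  1.9  9.7] Tz [0.145 0.057 0.01  0.108 0.066] tau6 [-0.161  0.119  0.21   0.106  0.077] T [0.322 0.249 0.077] j6 1.261 op 0.0147
```

>>> carry_out(
  travel=[
    [0, 0, -0.0002],
    [0, 0, -0.0004],
    [0, 0, -0.0006],
    [0, 0, -0.0008],
    [0, 0, -0.001],
  ],
  spin=[-0.01, -0.02, -0.03, -0.04, -0.05],
)

```text
time_s: 14.72
eef_pos: [0.6257, 0.0606, 0.1854]
eef_rot: [0.592, 0.806, 0.002, 0.001]
ft_force: [-1.2, 1.8, 9.9]
opening: 0.0145
gripper_force: 71.6
```

```bash
python3 t.py 4
```

```text
t 14.9167 yaw 1.8767 p [0.6257 0.0606 0.1853] F [-0.9  1.6 10. ] Tz [0.053 0.059 0.105 0.079 0.034] tau6 [-0.163  0.116  0.208  0.104  0.075] T [0.345 0.219 0.066] j6 1.361 op 0.0151
```

>>> carry_out(
  travel=[
    [0, 0, -0.0002],
    [0, 0, -0.0004],
    [0, 0, -0.0006],
    [0, 0, -0.0008],
    [0, 0, -0.001],
  ],
  spin=[-0.01, -0.02, -0.03, -0.04, -0.05],
)

```text
time_s: 15.33
eef_pos: [0.6258, 0.0607, 0.1847]
eef_rot: [0.631, 0.776, 0.002, 0.001]
ft_force: [-1.3, 1.4, 10.8]
opening: 0.0147
gripper_force: 71.7
```

```bash
python3 t.py 4
```

```text
t 15.5333 yaw 1.7767 p [0.6258 0.0607 0.1847] F [-0.6  1.7 10.2] Tz [0.144 0.037 0.035 0.057 0.094] tau6 [-0.165  0.114  0.207  0.102  0.073] T [0.397 0.204 0.073] j6 1.461 op 0.0148
```

>>> carry_out(
  travel=[
    [0, 0, -0.0002],
    [0, 0, -0.0004],
    [0, 0, -0.0006],
    [0, 0, -0.0008],
    [0, 0, -0.001],
  ],
  spin=[-0.01, -0.02, -0.03, -0.04, -0.05],
)

```text
time_s: 15.95
eef_pos: [0.6259, 0.0607, 0.184]
eef_rot: [0.669, 0.743, 0.002, 0.001]
ft_force: [-1.4, 1.5, 10.9]
opening: 0.0147
gripper_force: 71.8
```

```bash
python3 t.py 4
```

```text
t 16.15 yaw 1.6767 p [0.6259 0.0607 0.184 ] F [-0.9  1.5 10.7] Tz [0.096 0.091 0.013 0.037 0.105] tau6 [-0.15   0.13   0.222  0.117  0.088] T [0.416 0.193 0.068] j6 1.561 op 0.0147
```

>>> carry_out(
  travel=[
    [0, 0, -0.0002],
    [0, 0, -0.0004],
    [0, 0, -0.0006],
    [0, 0, -0.0008],
    [0, 0, -0.001],
  ],
  spin=[-0.01, -0.02, -0.03, -0.04, -0.05],
)

```text
time_s: 16.57
eef_pos: [0.626, 0.0608, 0.1834]
eef_rot: [0.705, 0.709, 0.002, 0.001]
ft_force: [0.2, 1.8, 12.1]
opening: 0.0151
gripper_force: 71.9
```

```bash
python3 t.py 4
python3 - <<'E'
from workcell import arm
import cv2,numpy as np
a=arm.read_camera("side")["frame"];w=arm.read_camera("wrist")["frame"]
A=cv2.resize(a[170:290,270:430],(533,400),interpolation=cv2.INTER_CUBIC)
B=cv2.resize(w[100:340],(800,300))[:, 150:650]
cv2.imwrite("pics/w6.png",np.vstack([cv2.resize(A,(500,300)),B]))
E
```

```text
t 16.7667 yaw 1.5768 p [0.626  0.0608 0.1834] F [-0.5  1.9 11.3] Tz [0.083 0.146 0.094 0.132 0.119] tau6 [-0.12   0.16   0.25   0.146  0.116] T [0.427 0.185 0.115] j6 1.661 op 0.0148
```

View pics/w6.png

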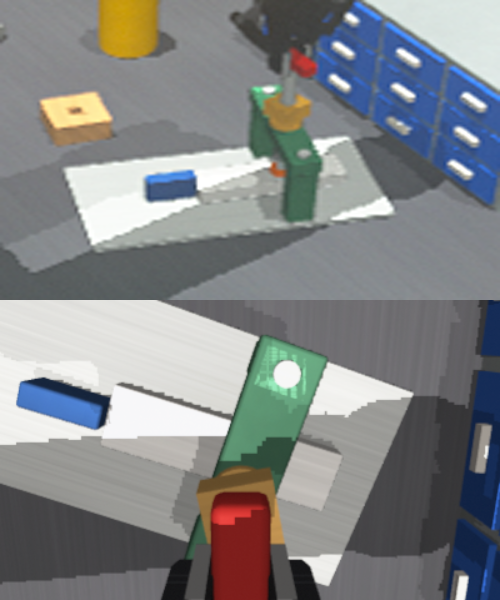

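The picture shows the key seated, turning with the head (1.2 rad, bar now crosswise), and the pad just on the block. Resting torque has climbed from its baseline of 0.071 to 0.116 N m, about 6 N of pad force. About 0.06 rad more is needed.

>>> carry_out(
  travel=[
    [0, 0, -0.0002],
    [0, 0, -0.0004],
    [0, 0, -0.0006],
  ],
  spin=[-0.01, -0.02, -0.03],
)

```text
time_s: 17.12
eef_pos: [0.6261, 0.0608, 0.183]
eef_rot: [0.726, 0.687, 0.003, 0.001]
ft_force: [-1.3, 1.5, 12.1]
opening: 0.0149
gripper_force: 71.9
```

```bash
python3 t.py 5
```

```text
t 17.3667 yaw 1.5168 p [0.6261 0.0608 0.183 ] F [-1.1  1.3 11.9] Tz [0.175 0.131 0.192 0.138 0.159 0.181] tau6 [-0.106  0.174  0.264  0.16   0.131  0.125] T [0.423 0.16  0.163] j6 1.721 op 0.0146
```

>>> carry_out(
  travel=[
    [0, 0, 0.001],
    [0, 0, 0.001],
    [0, 0, 0.001],
  ],
  spin=[0, 0, 0],
)

```text
time_s: 17.62
eef_pos: [0.626, 0.0608, 0.1831]
eef_rot: [0.726, 0.688, 0.002, 0.001]
ft_force: [-0.0, 1.9, 9.2]
opening: 0.015
gripper_force: 71.5
```

>>> carry_out(
  travel=[
    [0, 0, 0],
    [0, 0, 0],
    [0, 0, 0],
    [0, 0, 0],
    [0, 0, 0],
    [0, 0, 0],
  ],
  spin=[0, 0, 0, 0, 0, 0],
  hand=0,
)

```text
time_s: 18.12
eef_pos: [0.6246, 0.06, 0.1806]
eef_rot: [0.726, 0.688, -0.0, -0.0]
ft_force: [0.1, 1.0, 0.1]
opening: 0.0427
gripper_force: 0.0
```

>>> carry_out(
  travel=[
    [0, 0, 0.01],
    [0, 0, 0.03],
    [0, 0, 0.06],
    [0, 0, 0.1],
    [0, 0, 0.12],
    [0, 0, 0.12],
    [0, 0, 0.12],
  ],
  spin=[0, 0, 0, 0, 0, 0, 0],
)

```text
time_s: 18.7
eef_pos: [0.6253, 0.0601, 0.2785]
eef_rot: [0.726, 0.688, 0.001, 0.001]
ft_force: [-0.7, 0.7, -0.7]
opening: 0.0427
gripper_force: 0.0
```

```bash
python3 t.py 1
python3 - <<'E'
from workcell import arm
from h import *
import pickle
s=arm.observe();w=arm.read_camera("wrist");t=arm.read_camera("top");a=arm.read_camera("side")
pickle.dump((s,w,t,a),open("d7.pkl","wb"))
A=cv2.resize(a["frame"][170:290,270:430],(400,300),interpolation=cv2.INTER_CUBIC)
C=cv2.resize(t["frame"][115:250,180:345],(400,300),interpolation=cv2.INTER_CUBIC)
B=cv2.resize(w["frame"],(400,300))
cv2.imwrite("pics/w7.png",np.vstack([np.hstack([A,C]),np.hstack([B,B*0])]))
E
```

```text
t 18.75 yaw 1.5168 p [0.6248 0.0601 0.277 ] F [-0.8 -0.  -0.4] Tz [0.065 0.04 ] tau6 [0. 0.] T [ 0.008 -0.046  0.052] j6 1.721 op 0.0429
```

View pics/w7.png

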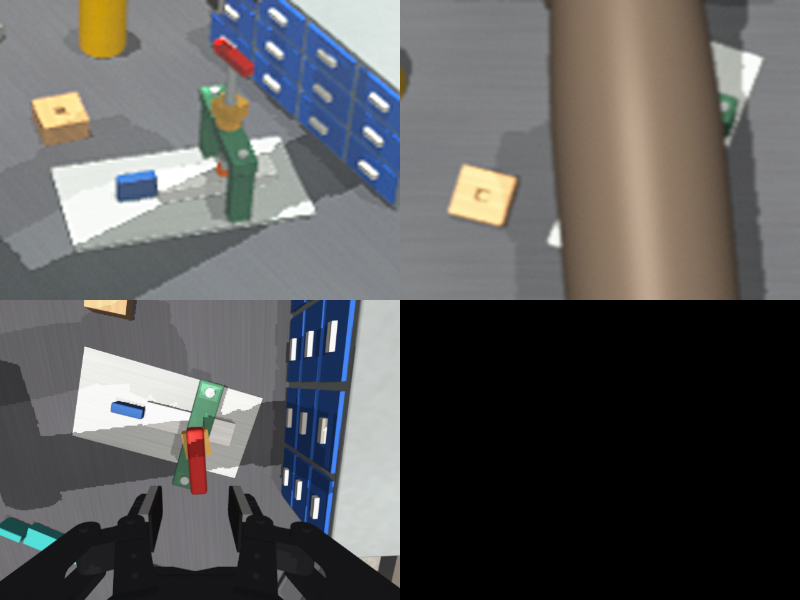

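The key stands in the screw at about (197,460) in the composite. The tongue is at wrist pixel (203,176).

Run:
```python
from h import *
import pickle
def go(s,c,x0,x1,y0,y1):
    T=wristpose(s,c);im=c["frame"].astype(int);m=(im[...,0]-im[...,2]>50).astype(np.uint8);z=m*0;z[y0:y1,x0:x1]=1;m*=z
    cn=max(cv2.findContours(m,0,2)[0],key=cv2.contourArea)[:,0].astype(float)
    o=cn.mean(0)
    W=np.array([ray(c,T,p+np.array([0,0]),.042)[:2] for p in cn]);r=cv2.minAreaRect(W.astype(np.float32)*1000);print("rect@.042",r)
    return im
s,w,t,a=pickle.load(open("d7.pkl","rb"));im=go(s,w,165,245,145,200)
s4,c4=pickle.load(open("d4.pkl","rb"));go(s4,c4,290,335,0,90)
cv2.imwrite("pics/c8.png",cv2.resize(np.hstack([w["frame"][140:210,165:265],c4["frame"][0:70,262:362]]),(800,280),interpolation=cv2.INTER_CUBIC))
o=np.array([.6263,.0607]);u=np.array([np.cos(.325),-np.sin(.325)]);v=np.array([-u[1],u[0]])
print("nominal tongue at block x=-15:",o-u*.115)
```

```text
rect@.042 ((519.6168212890625, 96.15074157714844), (15.774421691894531, 49.22269058227539), 72.71857452392578)
rect@.042 ((519.4752197265625, 95.49859619140625), (15.163063049316406, 49.081565856933594), 71.7082748413086)
nominal tongue at block x=-15: [0.51732017 0.09742051]
```

View pics/c8.png

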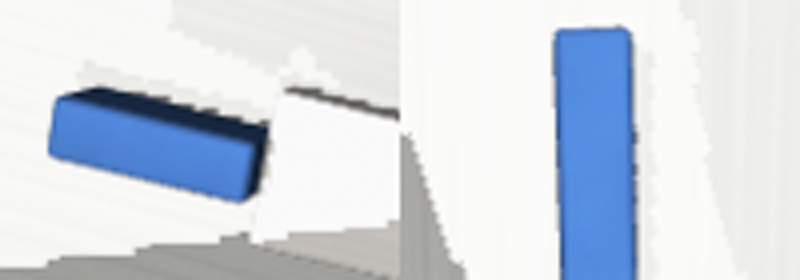

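>>> carry_out(
  travel=[
    [-0.1316, 0.0446, 0],
    [-0.1316, 0.0446, 0],
    [-0.1316, 0.0446, 0],
    [-0.1316, 0.0446, 0],
    [-0.1316, 0.0446, 0],
    [-0.1316, 0.0446, 0],
    [-0.1316, 0.0446, 0],
    [-0.1316, 0.0446, 0],
    [-0.1316, 0.0446, 0],
    [-0.1316, 0.0446, 0],
    [-0.1316, 0.0446, 0],
    [-0.1316, 0.0446, 0],
    [-0.1316, 0.0446, -0.24],
    [-0.1316, 0.0446, -0.24],
    [-0.1316, 0.0446, -0.24],
    [-0.1316, 0.0446, -0.24],
    [-0.1316, 0.0446, -0.24],
    [-0.1316, 0.0446, -0.24],
    [-0.1316, 0.0446, -0.24],
    [-0.1316, 0.0446, -0.24],
  ],
  spin=[0.6545, 0.6545, 0.6545, 0.6545, 0.6545, 0.6545, 0.6545, 0.6545, 0.6545, 0.6545, 0.6545, 0.6545, 0.6545, 0.6545, 0.6545, 0.6545, 0.6545, 0.6545, 0.6545, 0.6545],
)

```text
time_s: 20.57
eef_pos: [0.5203, 0.0959, 0.0867]
eef_rot: [0.158, 0.987, 0.0, 0.001]
ft_force: [0.3, 0.7, 0.3]
opening: 0.0427
gripper_force: 0.0
```

```bash
python3 t.py 1
python3 - <<'E'
from workcell import arm
import cv2
cv2.imwrite("pics/w9.png",arm.read_camera("wrist")["frame"])
E
```

```text
t 20.6167 yaw 2.8252 p [0.5209 0.096  0.0873] F [0.3 0.1 0.4] Tz [ 0.027 -0.009] tau6 [0.01  0.008] T [-0.005 -0.015  0.009] j6 0.499 op 0.0427
```

View pics/w9.png

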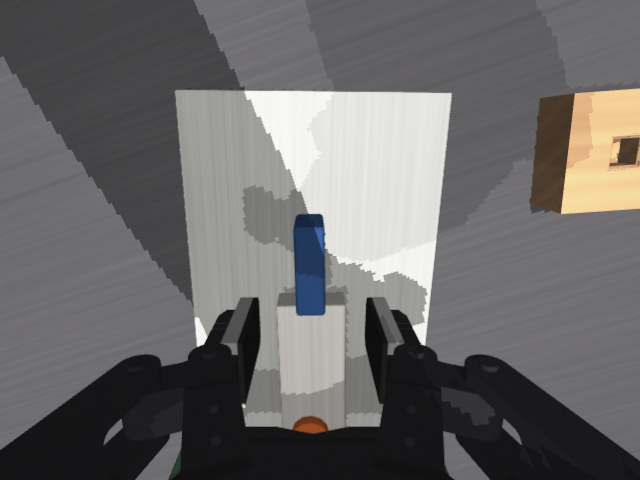

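>>> carry_out(
  travel=[
    [0, 0, -0.045],
    [0, 0, -0.07],
    [0, 0, -0.088],
    [0, 0, -0.088],
    [0, 0, -0.088],
    [0, 0, -0.088],
  ],
  spin=[0, 0, 0, 0, 0, 0],
)

```text
time_s: 21.17
eef_pos: [0.5209, 0.096, 0.0166]
eef_rot: [0.157, 0.988, 0.001, 0.001]
ft_force: [-0.3, 0.6, -0.1]
opening: 0.0427
gripper_force: 0.0
```

```bash
python3 t.py 1
```

```text
t 21.2167 yaw 2.8257 p [0.521  0.096  0.0167] F [0.3 0.3 0.1] Tz [0.007 0.075] tau6 [0.002 0.001] T [ 0.055 -0.023  0.041] j6 0.498 op 0.0424
```

>>> carry_out(
  travel=[
    [0, 0, 0],
    [0, 0, 0],
    [0, 0, 0],
    [0, 0, 0],
    [0, 0, 0],
    [0, 0, 0],
    [0, 0, 0],
  ],
  spin=[0, 0, 0, 0, 0, 0, 0],
  hand=-1,
  squeeze=50,
)

```text
time_s: 21.8
eef_pos: [0.5203, 0.0959, 0.0159]
eef_rot: [0.157, 0.988, 0.0, 0.001]
ft_force: [0.2, -0.3, 6.5]
opening: 0.015
gripper_force: 50.5
```

```bash
python3 t.py 2
```

```text
t 21.9 yaw 2.8263 p [0.5203 0.0959 0.0159] F [-0.6  0.2  6.3] Tz [0.259 0.197 0.216] tau6 [0.232 0.232 0.232] T [-0.066  0.133  0.224] j6 0.498 op 0.0153
```

>>> carry_out(
  travel=[
    [-0.0025, 0.0008, 0.0005],
    [-0.005, 0.0016, 0.0005],
    [-0.0075, 0.0024, 0.0005],
    [-0.01, 0.0032, 0.0005],
    [-0.0125, 0.0041, 0.0005],
    [-0.015, 0.0049, 0.0005],
  ],
  spin=[0, 0, 0, 0, 0, 0],
)

```text
time_s: 22.4
eef_pos: [0.5098, 0.0994, 0.0159]
eef_rot: [0.158, 0.988, -0.0, 0.002]
ft_force: [7.0, -1.3, -1.5]
opening: 0.0154
gripper_force: 49.3
```

```bash
python3 t.py 0
```

```text
t 22.4 yaw 2.8251 p [0.5098 0.0994 0.0159] F [ 7.  -1.3 -1.5] Tz [-0.003] tau6 [-0.012] T [-0.366 -1.157 -0.003] j6 0.51 op 0.0154
```

>>> carry_out(
  travel=[
    [-0.0025, 0.0008, 0],
    [-0.005, 0.0016, 0],
    [-0.0075, 0.0024, 0],
    [-0.01, 0.0032, 0],
    [-0.0125, 0.0041, 0],
    [-0.015, 0.0049, 0],
    [-0.016, 0.0052, 0],
    [-0.016, 0.0052, 0],
  ],
  spin=[0, 0, 0, 0, 0, 0, 0, 0],
)

```text
time_s: 23.07
eef_pos: [0.4967, 0.1036, 0.0159]
eef_rot: [0.158, 0.988, -0.0, 0.002]
ft_force: [5.8, -1.7, 0.6]
opening: 0.0149
gripper_force: 49.4
```

```bash
python3 t.py 2
```

```text
t 23.1667 yaw 2.8252 p [0.4967 0.1036 0.0159] F [ 5.5 -2.   0.1] Tz [-0.014 -0.015 -0.053] tau6 [0.015 0.012 0.014] T [-0.358 -0.974 -0.027] j6 0.523 op 0.0151
```

>>> carry_out(
  travel=[
    [0, 0, 0],
    [0, 0, 0],
    [0, 0, 0],
    [0, 0, 0],
    [0, 0, 0],
    [0, 0, 0],
    [0, 0, 0],
  ],
  spin=[0, 0, 0, 0, 0, 0, 0],
  hand=0,
)

```text
time_s: 23.75
eef_pos: [0.4944, 0.1038, 0.0149]
eef_rot: [0.157, 0.988, -0.0, -0.0]
ft_force: [-0.6, -0.5, 0.7]
opening: 0.0428
gripper_force: 0.0
```

>>> carry_out(
  travel=[
    [0, 0, 0.02],
    [0, 0, 0.05],
    [0, 0, 0.1],
    [0, 0, 0.15],
    [-0.05, 0, 0.24],
    [-0.1, 0, 0.24],
    [-0.1, 0, 0.24],
    [-0.1, 0, 0.24],
    [-0.1, 0, 0.24],
    [-0.1, 0, 0.24],
  ],
  spin=[0, 0, 0, 0, 0, 0, 0, 0, 0, 0],
)

```text
time_s: 24.58
eef_pos: [0.4149, 0.1039, 0.2067]
eef_rot: [0.157, 0.988, 0.0, 0.0]
ft_force: [0.0, 1.0, 0.6]
opening: 0.0429
gripper_force: 0.0
```

```bash
python3 t.py 1
python3 - <<'E'
from workcell import arm
from h import *
s=arm.observe();c=arm.read_camera("wrist");T=wristpose(s,c);im=c["frame"].astype(int)
m=((im[...,0]-im[...,2]>50)&(im[...,0]-im[...,1]>20)).astype(np.uint8)
for cn in cv2.findContours(m,0,2)[0]:
    if cv2.contourArea(cn)>150:
        W=np.array([ray(c,T,p,.042)[:2] for p in cn[:,0].astype(float)]);print("blue",cv2.minAreaRect(W.astype(np.float32)*1000))
m=((im[...,2]>100)&(im[...,1]<90)&(im[...,0]<90)).astype(np.uint8)
for cn in cv2.findContours(m,0,2)[0]:
    if cv2.contourArea(cn)>150:
        W=np.array([ray(c,T,p,.207)[:2] for p in cn[:,0].astype(float)]);print("red",cv2.minAreaRect(W.astype(np.float32)*1000))
E
```

```text
t 24.6333 yaw 2.8258 p [0.4149 0.1038 0.2062] F [0.2 0.3 0.2] Tz [-0.01  -0.042] tau6 [ 0.002 -0.   ] T [ 0.005 -0.009 -0.026] j6 0.561 op 0.0425
blue ((494.6590270996094, 104.09896850585938), (14.941107749938965, 49.17471694946289), 72.69766998291016)
```

Run:
```python
from workcell import arm
from h import *
for n in("top","side"):
    c=arm.read_camera(n);im=c["frame"].astype(int);m=((im[...,2]>100)&(im[...,1]<80)&(im[...,0]<80)).astype(np.uint8)
    k=cv2.connectedComponentsWithStats(m);print(n,[(x[:5].tolist()) for x in k[2][1:] if x[4]>20], proj(c,c["pose"],[.6263,.0607,.203]))
```

```text
top [[112, 60, 9, 15, 42], [116, 72, 10, 17, 56], [123, 98, 9, 13, 40], [62, 102, 14, 10, 108], [276, 143, 24, 2, 48], [276, 147, 24, 2, 47], [521, 319, 110, 85, 4718], [637, 435, 3, 45, 84]] [[287.67049404 145.16362036]]
side [[355, 186, 16, 15, 108], [281, 433, 115, 47, 2677]] [[362.34002697 192.92108611]]
```

The red bar is upright and centred where expected: top view (288,146), predicted (288,145). The key is standing in the screw and the block has been drawn 26 mm, so I'm handing in.

```bash
python3 -c "
from workcell import arm
print(arm.hand_in())"
```

```text
the job is handed in; nothing more can be done
None
```

I turned the screw down until the pad pressed on the block at about 8 N (estimated from the turning torque), left the key standing in the screw, drew the block about 26 mm by its tongue against about 7 N of drag, let go, and handed the job in at about 25 s; no verdict came back.

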